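# Close the extractor filter case and hold its bayonet cap halfway

## Robot

A 7-joint arm with a two-finger parallel gripper is mounted at the origin on a cart in front of the work surface, level with it; the furniture and walls round the work are solid. World frame = base frame: x ahead of the robot, y to its left, z up, the work surface at z = 0. Lengths are in m, angles in rad, forces in N, time in s.
With the tool pointing down it reaches from about 0.4 to 0.85 m from the base axis. Payload 10.4 kg.
Tool frame: the origin (TCP) lies at the very end of the fingers, on their centre line; the grasp point (between the pads) lies 19 mm behind it; z points along the fingers, y is the line along which they close (so a half turn about z gives the same grasp; the last joint's range is limited). The gripper opens to 87 mm and grips with 3 to 60 N. Pads are 19 mm wide; open, the fingers measure 117 mm over their backs; the gripper's body (75 mm by 190 mm) begins 51 mm behind the grasp point.
Start: joints at [-1.354, 0.332, -0.065, 1.46, 0.022, 1.35, -0.088], TCP at [0.148, 0.607, 0.223] pointing down, gripper open.
Joint ranges: [-2.6, 2.6], [-0.5, 2.12], [-1.47, 1.34], [0.16, 2.42], [-1.27, 4.41], [0.06, 2.06], [-2.6, 2.6]. Speed limits (rad/s): [2.22, 2.22, 2.79, 2.79, 3.14, 3.14, 3.14].

## Interface

Orientations are given as a unit quaternion [x, y, z, w].
In Python, from bench import r gives the robot as it stands.
- The arm moves only by the shell command python3 -m jog [FORCE], which reads ROWS from standard input. ROWS is a JSON list of rows, 1 to 12 of them, each of 5 numbers: dx, dy, dz in fractions of the full range, 1 being 0.8 m, then a turn about the tool's z in fractions of the full range, 1 being 180 degrees, then the finger opening in m; each row is the pose to reach, as a shift and turn from the pose commanded when the command began, along the tool's axes at that moment; what a row does not reach only later rows make up. A row lasts 1/10 s, in which the tool goes at most 0.05 m and 0.15 rad, less where a joint would pass 70% of its speed; a pose out of reach is approached as far as the arm can. The fingers move at their own pace and stop on an object; FORCE is the grip in N (left out, the last holds). Time passes only in rows, so rows that do not move let the fingers close. It prints the time, the measured TCP pose, the force, the opening and the grip force at its end. No shift or turn number may pass 1 either way. Input that does not fit is refused with a message, and nothing moves.
- r.read_state(): the state, without advancing time (a new reading comes with each control period).
- r.camera(name): name is "scene" or "top"; returns a dict with "img" (420x560x3 uint8, red, green, blue), "fx", "fy", "cx", "cy" (pixels), "k1" (the pictures are not rectified: a ray, as slopes to the right and down, at radius r is drawn at 1 + k1 r^2 times it, then the intrinsics apply), "pose" (4x4, takes a point from camera to world coordinates). Camera axes: x right, y down, z forward; pixel columns grow to the right and rows downward; lengths in m; the calibration is good to about 2 mm. A picture is of the moment at which its call begins. There is no depth.
- r.close_job(): hands the job in; it is judged then, once.
Trained networks look in the newest picture that a camera, given by its name, has taken for a name from the list of things; names that differ only in an ending like _2 or _b are one class to them, and where a whole thing is asked for, a point or a joint stands for the part that bears it (a point fixed in the world has none). Each returns a list of dicts, best first, with "p" (0 to 1); they miss things now and then, are a little off and sometimes report something else, mostly with a low value. They report only what shows in the picture. A call takes as long as a camera call.
- r.recognise(camera, label): "position" ([column, row] as shares, 0 to 1, of the picture: columns of its width, rows of its height, amid what is visible of it).
- r.regions_of(camera, label): "pixels" (420x560 bool, what is visible of it) and "position" ([column, row] as shares, 0 to 1, of the picture: columns of its width, rows of its height, amid what is visible of it).
The state is a dict: "time": time; "joint_positions": joint angles; "joint_vel": joint speeds; "joint_torque": joint torques, N m; "ee_pos": TCP position; "eef_rot": TCP orientation; "ft_force": force on the tool from outside, world axes, zero at the start; "torque": the same for the moment, N m; "width": finger opening in m; "grip_force": force on a finger pad.
Only numpy, scipy, OpenCV 4.12 (cv2) and the standard library are available. Lean on these libraries where they do the work, as an engineer would, in place of code of your own. Each camera call takes 0.05 s, during which the arm holds its last target. There are 200 camera calls.

## Task

Close the dust extractor's hinged filter case by swinging the open half shell home until the seam meets edge to edge, then set the orange bayonet cap over the neck and turn it clockwise halfway along its slots, so that its bar points at the red half-way marks, and finish still gripping it there. Do not let it run on into the lock, because once it clicks it only comes off with the release key and I want to check the seam first. Leave the screw tin, glue bottle, brush and folding rule where they are.

Things in the scene. Friction and masses are not known exactly. Their poses are not given: they have to be found in the camera images.
- case: Upright round dust-filter case screwed to the bench, body 96 mm across, 100 mm tall to its shoulder, black foot 132 mm across. Origin: centre of the foot's underside, on the upright axis; z up. Seam in the y-z plane: the fixed light grey half is at +x (black hose stub there, to x = 92 mm), the swinging half closes on the -x side, towards the robot. Axes turn with the case.
- case_rim (a point): Centre of the neck's rim, on the case axis, 125 mm above the bench. Closed, the two halves form a neck 56 mm across from 100 to 125 mm, rim bevelled. A black sealing disc in it stands 8 mm above the rim and springs straight down: 3 N to start, about 8 N when level with the rim.
- stud (a point): Tip of the bayonet stud on the fixed half, 33.5 mm from the axis along case +x, 116 mm above the bench. Round, 6 mm thick, sticking 5.5 mm out of the neck. Its twin is across the neck, on the swinging half (case -x when closed).
- half_mark (a point): Red half-way mark on the shoulder of the fixed half, 41.5 mm from the axis, 45 degrees clockwise of the stud seen from above. Its twin is across the neck, on the swinging half.
- shell (a joint): Opening angle of the darker grey swinging half, rad: 0 = closed edge to edge (hard stop), grows as it opens towards the robot, at most 1.6. It stays where left (friction 0.06 N m) and nothing latches it until the cap is on.
- shell_hinge (a point): Point on the upright hinge axis of the swinging half, at case x = 0, y = +54 mm, 96 mm above the bench. Closing turns the half anticlockwise seen from above.
- tab (a point): Top of the outer face of the orange thumb tab on the swinging half's free edge, 96 mm above the bench, 126 mm from the hinge axis; at case x = -8, y = -72 mm when closed. The tab is an upright plate, 8 mm thick, 24 mm wide, reaching 36 mm down. Push its outer face (this side) to close, or pinch it from above.
- cap: Loose orange bayonet cap, about 100 g, standing on its skirt. Origin: centre of the skirt's underside, z up; x along the grip bar. Skirt 76 mm across outside, 59 mm inside. Inside are two J slots, half a turn apart (fits either way round): entries 12 mm wide, open below, under the bar's two ends, so it goes on with the bar in line with the studs.
- cap_bar (a point): Middle of the top of the cap's grip bar, 51.5 mm above the cap's origin, on its axis. The bar is 64 mm long along the cap's x, 14 mm thick, 24 mm high above the cap's flat top, with a white stripe along it. Grip across the 14 mm.
- disc (a joint): How far the sprung sealing disc is pressed down, m: 0 free, 0.008 with the cap's under-face (22 mm above its origin) on the rim: cap origin then 103 mm above the bench. Pressed to 103 to 105 mm the cap turns, clockwise only: run 90 degrees, half-way 45. Once turned, if eased up, it rests against the studs at 106 mm. From 83 degrees the studs drop into the lock.
- screw_tin: Bystander: open metal tin of screws, 67 mm across, 32 mm tall; origin at the centre of its underside.
- glue_bottle: Bystander: white glue bottle with red nozzle, 53 mm across, 168 mm tall; origin at the centre of its underside.
- dust_brush: Bystander: flat bench brush, 160x44x14 mm, lying along its x; origin at the centre of its underside.
- folding_rule: Bystander: yellow folded rule, 16x203x13 mm, lying along its y; origin at the centre of its underside.

How it is judged:
By the outcome, as a careful person would: the job done as asked, in the order asked, and still so for the second after the job is handed in, while the arm keeps its last pose, push and grip.
It also fails if it takes over 64 s, if anything falls off the work surface, if the arm or the gripper's body presses on something with over 40 N, if the wrist force passes 120 N, or if a joint passes its speed limit or range.

## Working session

There is one attempt and no reset: what is moved stays moved. The work goes in short steps, Python scripts to look and compute and a shell command to move; the robot and the scene stay as the last step left them, time stands still between calls to the robot, and variables do not carry over. Pictures are saved under pics/ and viewed, at most 10 in all, crops included, and the job is handed in when it is done.

```bash
ls; mkdir -p pics; cat > h.py <<'E'
import numpy as np, cv2
from bench import r
def snap(n,f=None):
    c=r.camera(n)
    if f: cv2.imwrite('pics/'+f,cv2.cvtColor(c['img'],cv2.COLOR_RGB2BGR))
    return c
def ray(c,uv):
    K=np.array([[c['fx'],0,c['cx']],[0,c['fy'],c['cy']],[0,0,1]])
    p=cv2.undistortPoints(np.array([[uv]],float),K,np.array([c['k1'],0,0,0,0.]),None)[0,0]
    P=np.array(c['pose']);return P[:3,3],P[:3,:3]@np.array([p[0],p[1],1])
def onz(c,uv,z):
    o,d=ray(c,uv);return o+d*(z-o[2])/d[2]
def proj(c,X):
    P=np.array(c['pose']);q=P[:3,:3].T@(np.array(X)-P[:3,3]);a=q[:2]/q[2];a=a*(1+c['k1']*(a@a))
    return np.array([c['fx']*a[0]+c['cx'],c['fy']*a[1]+c['cy']])
def tri(obs):
    A=np.zeros((3,3));b=np.zeros(3)
    for c,uv in obs:
        o,d=ray(c,uv);d=d/np.linalg.norm(d);M=np.eye(3)-np.outer(d,d);A+=M;b+=M@o
    return np.linalg.solve(A,b)
E
python3 - <<'E'
from h import *
for n in ['scene','top']:
    c=snap(n,n+'0.png'); print(n,np.round(np.array(c['pose']),3).tolist(),c['fx'],c['k1'])
    for l in ['case','case_rim','stud','half_mark','shell','shell_hinge','tab','cap','cap_bar','disc','screw_tin','glue_bottle','dust_brush','folding_rule']:
        print(l,[(np.round(np.array(q['position'])*[560,420],1).tolist(),round(q['p'],2)) for q in r.recognise(n,l)[:3]])
s=r.read_state();print({k:np.round(s[k],3).tolist() for k in s})
E
```

```text
pics
scene [[0.508, -0.633, 0.584, 0.003], [-0.861, -0.359, 0.36, -0.448], [-0.018, -0.686, -0.727, 0.877], [0.0, 0.0, 0.0, 1.0]] 419.6799464020413 -0.05206269846832825
case [([222.8, 218.4], 0.93)]
case_rim [([223.1, 215.6], 0.55)]
stud [([224.7, 216.5], 0.71)]
half_mark [([222.1, 215.2], 0.88)]
shell [([211.2, 224.4], 0.62)]
shell_hinge [([220.9, 213.8], 0.62)]
tab [([206.2, 220.7], 0.69), ([221.7, 213.3], 0.49)]
cap [([347.8, 281.8], 0.69), ([222.8, 215.0], 0.23)]
cap_bar [([350.6, 278.6], 0.58)]
disc [([217.3, 189.7], 0.6)]
screw_tin [([323.5, 219.4], 0.56), ([224.7, 216.2], 0.21)]
glue_bottle [([202.6, 164.6], 0.72)]
dust_brush [([422.7, 300.7], 0.85), ([351.5, 280.5], 0.4)]
folding_rule [([386.5, 250.8], 0.58)]
top [[0.054, -0.977, 0.208, 0.343], [-0.999, -0.052, 0.015, -0.085], [-0.004, -0.209, -0.978, 1.295], [0.0, 0.0, 0.0, 1.0]] 407.36907993131507 -0.12572365843922814
case [([218.7, 224.1], 0.84), ([391.7, 215.4], 0.31)]
case_rim [([217.8, 221.5], 0.91), ([389.4, 218.6], 0.18)]
stud [([217.7, 223.5], 0.81)]
half_mark [([217.9, 223.6], 0.75)]
shell [([214.7, 236.9], 0.69)]
shell_hinge [([217.9, 222.8], 0.78), ([343.2, 229.9], 0.39)]
tab [([218.5, 235.7], 0.9)]
cap [([344.2, 232.3], 0.74), ([214.3, 235.5], 0.34), ([295.0, 182.3], 0.2)]
cap_bar [([342.9, 227.8], 0.76)]
disc [([217.3, 212.8], 0.54)]
screw_tin [([295.4, 184.1], 0.64)]
glue_bottle [([168.5, 176.3], 0.92)]
dust_brush [([394.7, 213.4], 0.77), ([341.8, 232.5], 0.66)]
folding_rule [([351.2, 188.3], 0.83)]
{'time': 1.5, 'joint_positions': [-1.354, 0.332, -0.065, 1.46, 0.022, 1.35, -0.088], 'joint_vel': [0.0, 0.0, -0.0, 0.001, -0.002, 0.001, 0.001], 'joint_torque': [0.0, -62.304, 0.025, -39.012, -0.061, 0.032, 0.0], 'ee_pos': [0.148, 0.607, 0.223], 'eef_rot': [0.12, 0.993, 0.0, -0.0], 'ft_force': [-0.745, -0.417, -0.209], 'torque': [0.041, 0.001, -0.0], 'grip_force': 0.0, 'width': 0.087}
```

```bash
python3 - <<'E'
import cv2
a=cv2.imread('pics/top0.png')[140:290,150:420]; cv2.imwrite('pics/t1.png',cv2.resize(a,(783,435),interpolation=cv2.INTER_CUBIC))
a=cv2.imread('pics/scene0.png')[140:330,170:440]; cv2.imwrite('pics/s1.png',cv2.resize(a,(783,551),interpolation=cv2.INTER_CUBIC))
E
```

```text
(no output)
```

View pics/t1.png

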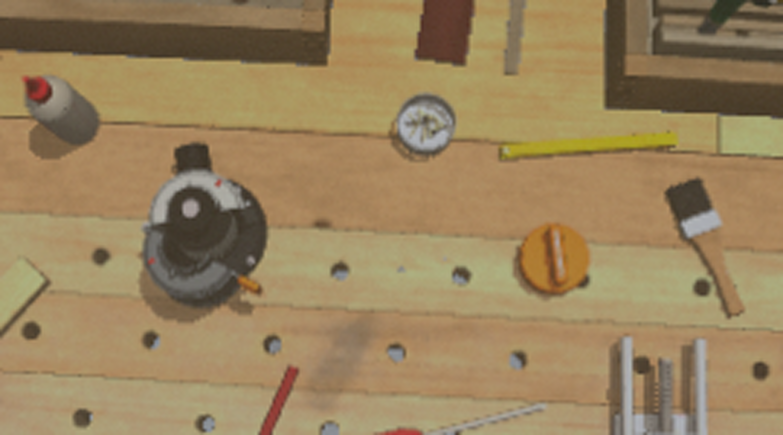

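View pics/s1.png

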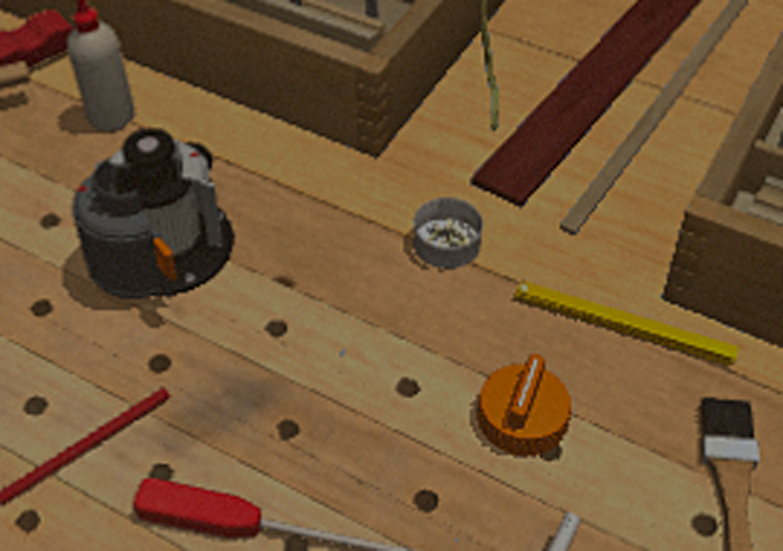

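```bash
python3 - <<'E'
import cv2,numpy as np
a=cv2.imread('pics/top0.png')[185:250,190:250]; b=cv2.imread('pics/scene0.png')[180:245,190:255]
im=[cv2.resize(x,None,fx=6,fy=6,interpolation=cv2.INTER_NEAREST) for x in(a,b)]
cv2.imwrite('pics/z1.png',np.hstack([np.clip(i*1.6,0,255).astype('uint8') for i in im]))
from h import *
for n in ['top0','scene0']:
    im=cv2.imread(f'pics/{n}.png'); h=cv2.cvtColor(im,cv2.COLOR_BGR2HSV)
    for nm,lo,hi in [('red',(0,110,60),(5,255,255)),('red2',(172,110,60),(180,255,255)),('or',(6,190,90),(17,255,255))]:
        m=cv2.inRange(h,lo,hi);k,_,st,ce=cv2.connectedComponentsWithStats(m)
        print(n,nm,[(np.round(ce[i],1).tolist(),st[i].tolist()) for i in range(1,k) if st[i,4]>2 and 140<ce[i][1]<310])
E
```

```text
top0 red [([133.3, 168.2], [122, 154, 24, 30, 380]), ([163.2, 170.4], [160, 167, 7, 8, 38]), ([201.7, 229.7], [201, 229, 2, 2, 3]), ([115.9, 277.9], [86, 267, 54, 25, 697]), ([240.4, 290.2], [229, 267, 23, 48, 157]), ([88.5, 276.5], [88, 275, 2, 4, 4]), ([93.0, 281.0], [92, 281, 3, 1, 3]), ([278.3, 294.7], [263, 288, 33, 15, 285]), ([382.2, 302.2], [357, 292, 53, 23, 836]), ([93.0, 308.0], [92, 308, 3, 1, 3]), ([102.5, 309.0], [101, 309, 4, 1, 4])]
top0 red2 [([97.2, 280.0], [85, 271, 35, 18, 212]), ([109.9, 278.9], [109, 278, 3, 3, 7]), ([122.6, 287.2], [122, 286, 3, 3, 5]), ([391.7, 307.5], [375, 301, 35, 12, 170]), ([371.7, 305.3], [369, 303, 7, 6, 19]), ([361.0, 305.0], [361, 304, 1, 3, 3]), ([366.1, 309.6], [364, 308, 4, 4, 7])]
top0 or [([343.3, 223.0], [343, 222, 2, 3, 3])]
scene0 red [([376.2, 165.9], [335, 123, 86, 86, 996]), ([198.9, 140.6], [196, 136, 8, 10, 16]), ([178.6, 152.5], [162, 143, 33, 20, 184]), ([198.7, 147.4], [196, 146, 7, 4, 11]), ([202.0, 149.7], [201, 149, 3, 2, 3]), ([543.0, 167.2], [541, 167, 5, 2, 5]), ([543.9, 169.6], [542, 169, 5, 3, 7]), ([236.7, 192
[... 2875 characters left out ...]
5.7], [100, 245, 2, 2, 3]), ([79.9, 264.4], [78, 261, 5, 8, 14]), ([82.0, 268.5], [81, 267, 3, 4, 4]), ([225.4, 275.4], [224, 274, 3, 3, 5]), ([64.8, 276.3], [62, 276, 7, 2, 9]), ([67.2, 279.0], [65, 278, 5, 3, 6]), ([219.7, 279.0], [219, 278, 2, 3, 3]), ([214.6, 282.1], [213, 280, 5, 5, 9]), ([204.0, 288.2], [203, 287, 3, 3, 4]), ([200.2, 291.2], [199, 290, 4, 3, 6]), ([195.2, 295.0], [194, 294, 4, 3, 5]), ([190.5, 297.2], [190, 296, 2, 3, 4]), ([181.8, 302.5], [180, 301, 4, 4, 6]), ([178.0, 305.0], [177, 305, 3, 1, 3]), ([222.4, 306.5], [219, 305, 8, 5, 15]), ([229.8, 306.7], [228, 306, 5, 2, 6])]
scene0 or [([225.6, 224.8], [223, 222, 6, 7, 20]), ([351.0, 277.7], [335, 262, 32, 29, 577])]
```

View pics/z1.png

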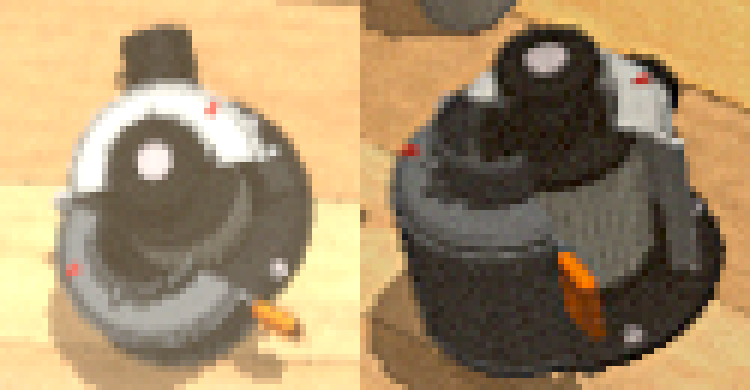

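```bash
python3 - <<'E'
from h import *
c={n:snap(n) for n in('top','scene')}
T,S=c['top'],c['scene']
pts={'mark':((225.4,202.8),(236.9,193)),'mark2':((202,229.8),(198.2,205)),'disc':((215.5,211.5),(221.2,189.5)),'screw':((236.5,229.5),(235.3,235.3))}
for k,(a,b) in pts.items(): print(k,tri([(T,a),(S,b)]).round(4))
# cap: stripe
for n in c:
    im=c[n]['img'].astype(int)
    for l in ['cap','cap_bar','tab','case']:
        g=r.regions_of(n,l)
        if not g: print(n,l,'none');continue
        m=g[0]['pixels'];ys,xs=np.nonzero(m);print(n,l,g[0]['p'].__round__(2),m.sum(),xs.min(),xs.max(),ys.min(),ys.max(),xs.mean().round(1),ys.mean().round(1))
        if l=='cap':
            w=m&(im[:,:,2]>0.55*im[:,:,0])&(im[:,:,0]>110)
            y,x=np.nonzero(w);print(' stripe px',len(x),x.mean().round(2),y.mean().round(2))
            W=np.array([onz(c[n],(a+0.,b+0.),.0515)[:2] for a,b in zip(x,y)])
            if len(W)>3:
                mu=W.mean(0);e,v=np.linalg.eigh(np.cov(W.T));t=(W-mu)@v[:,1];print(' stripe',mu.round(4),np.degrees(np.arctan2(v[1,1],v[0,1])).round(1),t.min().round(3),t.max().round(3), (mu+v[:,1]*(t.min()+t.max())/2).round(4))
            ce,_=cv2.minEnclosingCircle(np.stack([xs,ys],1).astype(np.float32));print(' circ',ce,onz(c[n],ce,.02).round(4))
E
```

```text
mark [0.621  0.0937 0.1037]
mark2 [0.5353 0.1573 0.1019]
disc [0.5866 0.1157 0.1345]
screw [0.5563 0.0648 0.0126]
top cap 0.72 442 329 352 218 240 340.6 229.4
 stripe px 28 340.36 227.82
 stripe [ 0.5718 -0.261 ] 147.8 -0.024 0.043 [ 0.5635 -0.2557]
 circ (340.0, 229.0) [ 0.5737 -0.2644  0.02  ]
top cap_bar 0.94 477 329 352 217 241 340.6 229.4
top tab 0.55 466 380 406 201 248 392.6 220.9
top case 0.91 1678 199 241 190 246 219.6 220.7
scene cap 0.84 851 334 366 262 296 350.4 280.2
 stripe px 21 351.52 271.52
 stripe [ 0.5769 -0.2671] -171.3 -0.023 0.023 [ 0.5772 -0.267 ]
 circ (350.87811279296875, 279.13592529296875) [ 0.5773 -0.2683  0.02  ]
scene cap_bar 0.55 843 334 366 263 296 350.3 280.4
scene tab 0.69 999 195 229 197 241 210.7 222.4
scene case 0.87 2486 194 249 183 243 221.7 214.9
```

```bash
cat > fit.py <<'E'
from h import *
from scipy.optimize import least_squares
T,S=snap('top'),snap('scene')
def R(a): return np.array([[np.cos(a),-np.sin(a)],[np.sin(a),np.cos(a)]])
def res(p,full=False):
    x,y,yaw,q,hz,zd=p
    W=lambda X,Y,Z:np.r_[np.array([x,y])+R(yaw)@np.array([X,Y]),Z]
    H=np.array([0,.054])
    sw=lambda X,Y,Z:W(*(H+R(-q)@(np.array([X,Y])-H)),Z)
    m=.0415*np.sqrt(.5)
    f=[(T,W(0,0,zd),(215.5,211.5)),(S,W(0,0,zd),(221.2,189.5)),(T,W(m,-m,.101),(225.4,202.8)),(S,W(m,-m,.101),(236.9,193)),
       (T,sw(-m,m,.101),(202,229.8)),(S,sw(-m,m,.101),(198.2,205)),(T,sw(-.004,-.072,.096),(235.6,236.)),(S,sw(-.008,-.072,.096),(226.5,223.7)),(T,W(.092,0,hz),(216.2,191))]
    e=np.concatenate([proj(c,P)-np.array(u) for c,P,u in f])
    return e if not full else (e,sw(-.008,-.072,.096),W(0,.054,.096))
s=least_squares(res,[.587,.116,.2,.6,.05,.134],loss='soft_l1')
print(s.x.round(4));e,tab,h=res(s.x,True);print(e.reshape(-1,2).round(1).tolist(),tab.round(4),h.round(4))
a=onz(T,(340.3,217.9),.0515);b=onz(T,(343.1,238.6),.0515);print('stripe top',a.round(4),b.round(4),((a+b)/2).round(4),np.linalg.norm(a-b),np.degrees(np.arctan2(*(a-b)[[1,0]])))
E
python3 fit.py; python3 - <<'E'
import cv2,numpy as np
a=cv2.imread('pics/top0.png')[210:250,320:365]; b=cv2.imread('pics/scene0.png')[258:298,328:373]
cv2.imwrite('pics/z2.png',np.hstack([cv2.resize(x,None,fx=8,fy=8,interpolation=cv2.INTER_CUBIC) for x in(a,b)]))
E
```

```text
[0.5866 0.1169 0.2402 0.6186 0.0265 0.1335]
[[-0.0, -0.3], [-0.8, 0.2], [-0.2, -0.4], [-0.5, 0.3], [0.4, -0.9], [0.2, -0.2], [1.0, -0.3], [-0.5, 1.2], [0.0, -0.0]] [0.5198 0.0553 0.096 ] [0.5738 0.1694 0.096 ]
stripe top [ 0.6032 -0.2601  0.0515] [ 0.5384 -0.2703  0.0515] [ 0.5708 -0.2652  0.0515] 0.06561000656756034 8.965372028904424
```

View pics/z2.png

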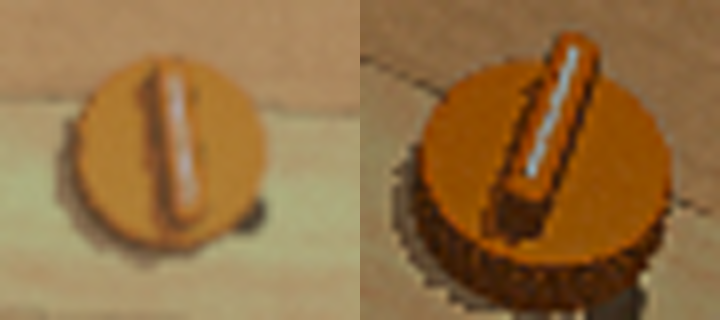

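```bash
cat > go.py <<'E'
import sys; from h import *
from scipy.spatial.transform import Rotation as Ro
# usage: go.py x y z yaw_deg(of tool y) ; prints delta in tool axes from measured pose
s=r.read_state();p=np.array(s['ee_pos']);q=Ro.from_quat(s['eef_rot']);M=q.as_matrix()
ya=np.degrees(np.arctan2(M[1,1],M[0,1]))
t=np.array([float(v) for v in sys.argv[1:4]])
print('pos',p.round(4),'ydir',ya.round(2),'tilt',M[2].round(4),'delta',(M.T@(t-p)).round(4),'turn',np.radians(ya-float(sys.argv[4])).round(4) if len(sys.argv)>4 else '', 'F',np.round(s['ft_force'],1),'w',round(s['width'],4),'t',s['time'])
E
python3 go.py .472 .078 .12; python3 go.py .472 .078 .078
python3 - <<'E'
from h import *
T,S=snap('top'),snap('scene')
print(tri([(T,(342.5,227.6)),(S,(351.9,272.1))]))
for a in((341.5,218.1),(343.5,237.2)): print(onz(T,a,.0515))
for a in((354.6,264),(349.3,280.1)): print(onz(S,a,.0515))
print(onz(T,(342.5,227.6),.0515),onz(S,(351.9,272.1),.0515))
E
```

```text
pos [0.1484 0.6071 0.2226] ydir 76.26 tilt [ 0.e+00  1.e-04 -1.e+00] delta [-0.44   -0.4371  0.1025] turn  F [0.8 0.5 0.5] w 0.087 t 2.1
pos [0.1484 0.6071 0.2226] ydir 76.26 tilt [ 0.e+00  1.e-04 -1.e+00] delta [-0.44   -0.4371  0.1445] turn  F [0.8 0.5 0.5] w 0.087 t 2.1
[ 0.57308741 -0.26823176  0.05408592]
[ 0.60278772 -0.26383506  0.0515    ]
[ 0.54285481 -0.27142579  0.0515    ]
[ 0.60078759 -0.26419194  0.0515    ]
[ 0.55183778 -0.27287304  0.0515    ]
[ 0.57284139 -0.2676304   0.0515    ] [ 0.57573897 -0.26855366  0.0515    ]
```

Careful with the scale: shifts go in shares of 0.8 m and turns go in shares of 180 degrees. That gives: -0.44 m / 0.8 = -0.55, -0.437 m / 0.8 = -0.5463.

```bash
echo '[[-0.55, -0.5463, 0, 0, 0], [-0.55, -0.5463, 0, 0, 0], [-0.55, -0.5463, 0, 0, 0], [-0.55, -0.5463, 0, 0, 0], [-0.55, -0.5463, 0, 0, 0], [-0.55, -0.5463, 0, 0, 0], [-0.55, -0.5463, 0, 0, 0], [-0.55, -0.5463, 0, 0, 0], [-0.55, -0.5463, 0, 0, 0], [-0.55, -0.5463, 0, 0, 0], [-0.55, -0.5463, 0, 0, 0], [-0.55, -0.5463, 0, 0, 0]]' | python3 -m jog; python3 go.py .472 .078 .078
```

```text
time: 3.4
ee_pos: [0.4623, 0.0934, 0.223]
eef_rot: [0.12, 0.993, 0.001, 0.0]
ft_force: [1.2, 1.0, -0.6]
width: 0.0028
grip_force: 0.0
pos [0.4623 0.0934 0.223 ] ydir 76.26 tilt [-8.0e-04  1.1e-03 -1.0e+00] delta [-0.0129 -0.0128  0.145 ] turn  F [ 1.2  1.  -0.6] w 0.0028 t 3.4
```

Scaled: 0.145 m / 0.8 = 0.1813, -0.013 m / 0.8 = -0.0163.

```bash
echo '[[-0.0163, -0.0163, 0.1813, 0, 0], [-0.0163, -0.0163, 0.1813, 0, 0], [-0.0163, -0.0163, 0.1813, 0, 0], [-0.0163, -0.0163, 0.1813, 0, 0], [-0.0163, -0.0163, 0.1813, 0, 0]]' | python3 -m jog; python3 go.py .5145 .0515 .078 84; python3 go.py .555 .042 .078 92;python3 go.py .5866 .0435 .078 100
```

```text
time: 3.9
ee_pos: [0.4712, 0.0796, 0.0785]
eef_rot: [0.12, 0.993, -0.0, -0.0]
ft_force: [-0.6, 0.4, 1.0]
width: 0.0006
grip_force: 0.0
pos [0.4712 0.0796 0.0785] ydir 76.24 tilt [ 5.e-04 -7.e-04 -1.e+00] delta [-0.0488 -0.017   0.0004] turn -0.1354 F [-0.6  0.4  1. ] w 0.0006 t 3.9
pos [0.4712 0.0796 0.0785] ydir 76.24 tilt [ 5.e-04 -7.e-04 -1.e+00] delta [-0.0904 -0.0166  0.0004] turn -0.275 F [-0.6  0.4  1. ] w 0.0006 t 3.9
pos [0.4712 0.0796 0.0785] ydir 76.24 tilt [ 5.e-04 -7.e-04 -1.e+00] delta [-0.1207 -0.0076  0.0004] turn -0.4147 F [-0.6  0.4  1. ] w 0.0006 t 3.9
```

```bash
python3 - <<'E'
from h import *
c=snap('scene'); a=c['img'][150:260,150:300,::-1]; cv2.imwrite('pics/s2.png',cv2.resize(a,None,fx=4,fy=4))
E
```

```text
(no output)
```

View pics/s2.png

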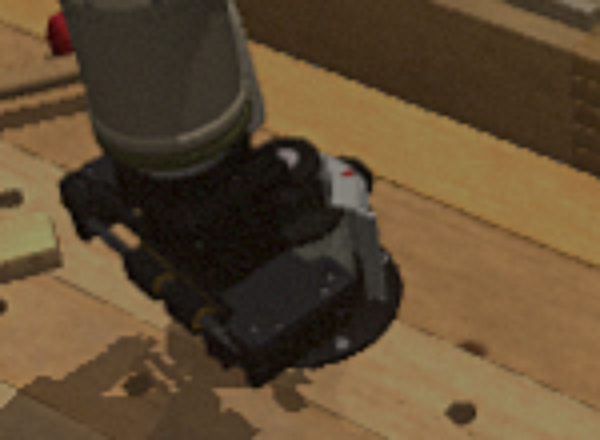

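Scaled: -0.114 m / 0.8 = -0.1425, -0.108 m / 0.8 = -0.135, -0.4 rad / 3.1416 = -0.1273.

```bash
echo '[[-0.025, -0.0125, 0, -0.0159, 0], [-0.0438, -0.0175, 0, -0.0318, 0], [-0.0613, -0.0213, 0, -0.0446, 0], [-0.075, -0.0225, 0, -0.0573, 0], [-0.0875, -0.0225, 0, -0.0668, 0], [-0.1, -0.0225, 0, -0.0796, 0], [-0.1125, -0.0213, 0, -0.0891, 0], [-0.125, -0.0175, 0, -0.1019, 0], [-0.135, -0.015, 0, -0.1146, 0], [-0.1425, -0.0125, 0, -0.1241, 0], [-0.1425, -0.0125, 0, -0.1273, 0]]' | python3 -m jog; python3 go.py .5866 .0435 .078 100
```

```text
time: 5.05
ee_pos: [0.5815, 0.0439, 0.0806]
eef_rot: [-0.081, 0.997, 0.001, 0.002]
ft_force: [-0.1, 0.6, -0.3]
width: 0.0004
grip_force: 0.0
pos [0.5815 0.0439 0.0806] ydir 99.28 tilt [-4.5e-03  7.0e-04 -1.0e+00] delta [-0.0049 -0.0012  0.0026] turn -0.0126 F [-0.1  0.6 -0.3] w 0.0004 t 5.05
```

Scaled: -0.006 m / 0.8 = -0.0075, -0.003 m / 0.8 = -0.0038.

```bash
echo '[[-0.0038, 0, 0, 0, 0], [-0.0075, 0, 0, 0, 0], [-0.0075, 0, 0, 0, 0]]' | python3 -m jog; echo '[[-0.0025, 0, 0, 0, 0], [-0.005, 0, 0, 0, 0], [-0.005, 0, 0, 0, 0]]' | python3 -m jog
```

```text
time: 5.35
ee_pos: [0.5849, 0.044, 0.0782]
eef_rot: [-0.08, 0.997, 0.0, -0.001]
ft_force: [-3.9, -0.2, 3.2]
width: 0.0005
grip_force: 2.2
time: 5.65
ee_pos: [0.5854, 0.0439, 0.0776]
eef_rot: [-0.08, 0.997, 0.0, -0.004]
ft_force: [-23.2, -1.9, 18.9]
width: 0.0006
grip_force: 11.4
```

Scaled: -0.2 m / 0.8 = -0.25, -0.04 m / 0.8 = -0.05.

```bash
echo '[[0.05, 0, 0, 0, 0], [0.0625, 0, -0.05, 0, 0.02], [0.0625, -0.0625, -0.125, 0, 0.04], [0.0625, -0.125, -0.125, 0, 0.05], [0.0625, -0.1875, -0.125, 0, 0.05], [0.0625, -0.25, -0.125, 0, 0.05], [0.0625, -0.25, -0.125, 0, 0.05]]' | python3 -m jog; python3 go.py .574 -.268 .1 98.5
python3 - <<'E'
from h import *
a=[]
for n,(x,y) in(('top',(185,180)),('scene',(185,170))):
    c=snap(n); a.append(cv2.resize(c['img'][y:y+75,x:x+70,::-1],None,fx=5.5,fy=5.5,interpolation=cv2.INTER_CUBIC))
cv2.imwrite('pics/c3.png',np.clip(np.hstack(a)*1.5,0,255).astype('uint8'))
E
```

```text
time: 6.35
ee_pos: [0.5716, -0.1666, 0.1788]
eef_rot: [-0.077, 0.997, -0.001, 0.001]
ft_force: [-0.6, 1.2, -0.5]
width: 0.0404
grip_force: 0.0
pos [ 0.5716 -0.1666  0.1788] ydir 98.85 tilt [-0.0015 -0.0024 -1.    ] delta [ 0.0134 -0.1004  0.079 ] turn 0.0061 F [-0.6  1.2 -0.5] w 0.0404 t 6.35
```

View pics/c3.png

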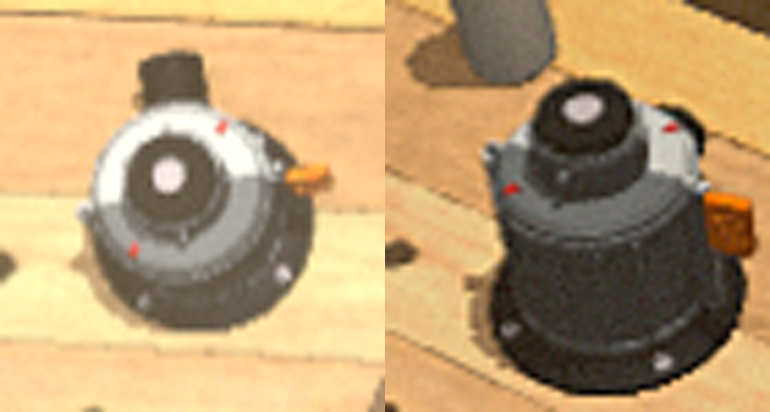

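Scaled: -0.1 m / 0.8 = -0.125, 0.07 m / 0.8 = 0.0875.

```bash
python3 - <<'E'
from h import *
from scipy.optimize import least_squares
T,S=snap('top'),snap('scene')
m=.0415*np.sqrt(.5)
obs=[(T,(m,-m,.1005),(225.4,203.1)),(T,(-m,m,.1005),(209.5,225.5)),(S,(m,-m,.1005),(237,193.3)),(S,(-m,m,.1005),(207.9,204.2)),
(T,(0,0,.1335),(215.5,211.6)),(S,(0,0,.1335),(221.4,189.6)),(T,(-.0335,0,.116),(218.3,222.9)),(S,(-.0335,0,.116),(217.2,202.))]
def res(p):
    c,s=np.cos(p[2]),np.sin(p[2])
    return np.concatenate([proj(C,(p[0]+c*X-s*Y,p[1]+s*X+c*Y,Z))-np.array(u) for C,(X,Y,Z),u in obs])
for o in (obs[:],[o for o in obs if o[0] is T],[o for o in obs if o[0] is S]):
    obs=o;q=least_squares(res,[.587,.117,.24],loss='soft_l1');print(q.x.round(4),np.degrees(q.x[2]).round(2),q.fun.round(1))
# fingers now between? cap re-measure with recognise
for n,c in(('top',T),('scene',S)):
    im=c['img'];h=cv2.cvtColor(im,cv2.COLOR_RGB2HSV)
E
echo '[[0.0163, -0.0625, 0, 0, 0.05], [0.0163, -0.125, 0, 0, 0.05], [0.0163, -0.125, 0.05, 0, 0.05], [0.0163, -0.125, 0.0875, 0, 0.05], [0.0163, -0.125, 0.0875, 0, 0.05]]' | python3 -m jog; python3 go.py .574 -.268 .1 98.5
python3 - <<'E'
from h import *
a=[]
for n,(x,y) in(('top',(305,190)),('scene',(315,235))):
    c=snap(n); a.append(cv2.resize(c['img'][y:y+75,x:x+70,::-1],None,fx=5.5,fy=5.5,interpolation=cv2.INTER_CUBIC))
    s=r.read_state();print(n,proj(c,s['ee_pos'])-np.array([x,y]))
cv2.imwrite('pics/c4.png',np.clip(np.hstack(a)*1.3,0,255).astype('uint8'))
E
```

```text
[0.5872 0.1159 0.2496] 14.3 [ 0.1 -0.9  0.  -0.8 -0.1  0.1 -0.   0.1  0.3 -0.6 -0.6  0.1  0.3  0.3
 -0.5  1.3]
[0.5856 0.1163 0.251 ] 14.38 [-0.1 -0.4 -0.2 -0.3  0.2 -0.   0.1  0.8]
[0.5887 0.1159 0.2472] 14.16 [ 0.2 -0.3  0.3 -0.3 -0.2 -0.2 -0.2  1. ]
time: 7.05
ee_pos: [0.5733, -0.2585, 0.1035]
eef_rot: [-0.081, 0.997, 0.002, -0.003]
ft_force: [0.4, 1.0, 0.1]
width: 0.05
grip_force: 0.0
pos [ 0.5733 -0.2585  0.1035] ydir 99.3 tilt [ 0.0058  0.0042 -1.    ] delta [ 0.0008 -0.0095  0.0034] turn 0.0139 F [0.4 1.  0.1] w 0.05 t 7.05
top [37.48957148 33.6860915 ]
scene [35.80840929 21.23120031]
```

View pics/c4.png

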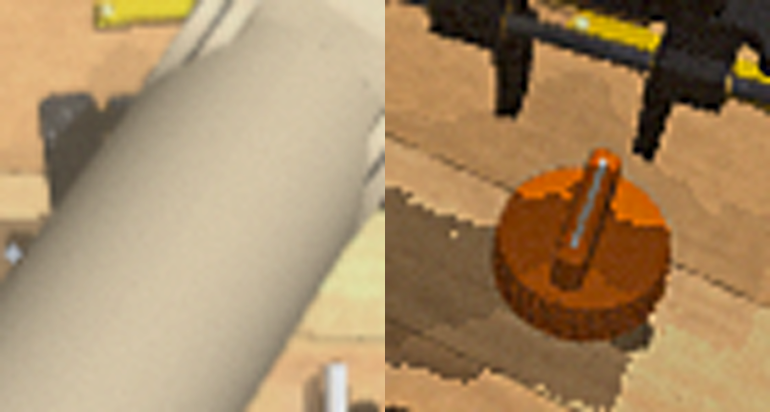

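Scaled: 0.0725 m / 0.8 = 0.0906, 0.04 m / 0.8 = 0.05, 0.01 rad / 3.1416 = 0.0032.

```bash
echo '[[0.0013, -0.0119, 0, 0.0032, 0.04], [0.0013, -0.0119, 0.05, 0.0032, 0.04], [0.0013, -0.0119, 0.0906, 0.0032, 0.04], [0.0013, -0.0119, 0.0906, 0.0032, 0.04]]' | python3 -m jog 40; python3 go.py .5742 -.268 .0305 98.5
```

```text
time: 7.55
ee_pos: [0.5741, -0.2705, 0.0327]
eef_rot: [-0.075, 0.997, 0.001, -0.002]
ft_force: [0.2, 0.2, 0.2]
width: 0.0407
grip_force: 0.0
pos [ 0.5741 -0.2705  0.0327] ydir 98.61 tilt [ 0.0037  0.0022 -1.    ] delta [-0.0005  0.0024  0.0022] turn 0.0019 F [0.2 0.2 0.2] w 0.0407 t 7.55
```

Scaled: 0.0015 m / 0.8 = 0.0019.

```bash
echo '[[0, 0.0019, 0, 0, 0.03], [0, 0.0019, 0, 0, 0.02], [0, 0.0019, 0, 0, 0.0], [0, 0.0019, 0, 0, 0], [0, 0.0019, 0, 0, 0], [0, 0.0019, 0, 0, 0], [0, 0.0019, 0, 0, 0], [0, 0.0019, 0, 0, 0]]' | python3 -m jog 40; python3 go.py .5742 -.268 .0305 98.5
```

```text
time: 8.35
ee_pos: [0.576, -0.2699, 0.0362]
eef_rot: [-0.075, 0.997, -0.0, 0.001]
ft_force: [-2.2, 2.9, 7.3]
width: 0.0137
grip_force: 40.0
pos [ 0.576  -0.2699  0.0362] ydir 98.61 tilt [-1.6e-03 -2.0e-04 -1.0e+00] delta [0.0015 0.0022 0.0057] turn 0.002 F [-2.2  2.9  7.3] w 0.0137 t 8.35
```

Scaled: -0.2 m / 0.8 = -0.25, -0.18 m / 0.8 = -0.225.

```bash
echo '[[0, 0, -0.0375, 0, 0], [0, 0, -0.1, 0, 0], [0, 0, -0.1625, 0, 0], [0, 0, -0.225, 0, 0], [0, 0, -0.25, 0, 0], [0, 0, -0.25, 0, 0]]' | python3 -m jog; python3 go.py .5872 .1159 .23 104.3
python3 - <<'E'
from h import *
c=snap('scene');x,y=300,110; cv2.imwrite('pics/c5.png',np.clip(cv2.resize(c['img'][y:y+140,x:x+150,::-1],None,fx=4.2,fy=4.2,interpolation=cv2.INTER_CUBIC)*1.3,0,255).astype('uint8'))
s=r.read_state();print((proj(c,s['ee_pos'])-np.array([x,y]))*4.2)
E
```

```text
time: 8.95
ee_pos: [0.5765, -0.2708, 0.239]
eef_rot: [-0.075, 0.997, -0.001, 0.003]
ft_force: [-0.2, 1.3, -2.2]
width: 0.0136
grip_force: 40.0
pos [ 0.5765 -0.2708  0.239 ] ydir 98.59 tilt [-0.0055 -0.0026 -1.    ] delta [-0.0683  0.3808  0.0085] turn -0.0996 F [-0.2  1.3 -2.2] w 0.0136 t 8.95
[255.80282832 462.35517787]
```

View pics/c5.png

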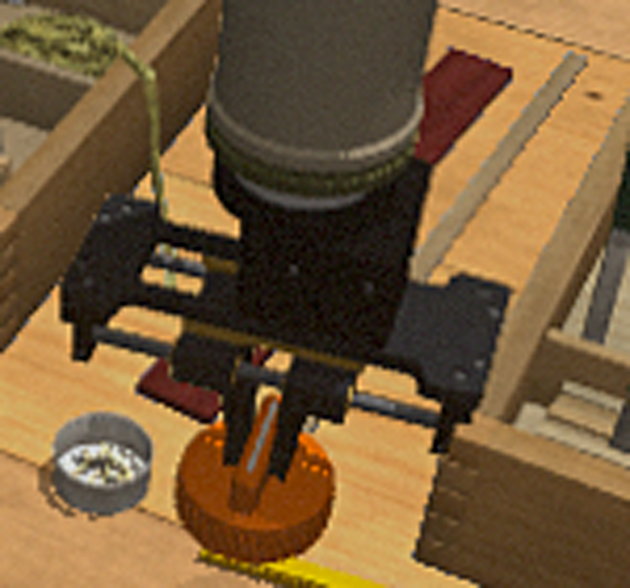

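```bash
cat > capfit.py <<'E'
from h import *
from scipy.optimize import least_squares
c=snap('scene');s=r.read_state();p=np.array(s['ee_pos']);print('tcp',p.round(4),np.round(s['ft_force'],1))
h=cv2.cvtColor(c['img'],cv2.COLOR_RGB2HSV);m=cv2.inRange(h,(3,170,40),(18,255,255))
u0=proj(c,p-[0,0,.02]);W=np.zeros_like(m);cv2.circle(W,(int(u0[0]),int(u0[1])),45,255,-1);m&=W
k,l,st,ce=cv2.connectedComponentsWithStats(m);i=1+np.argmax(st[1:,4]);m=(l==i).astype('uint8')
cn=max(cv2.findContours(m,cv2.RETR_EXTERNAL,cv2.CHAIN_APPROX_NONE)[0],key=len)
hull=cv2.convexHull(cn)[:,0].astype(float);print(st[i])
t=np.linspace(0,2*np.pi,120)
dirs=np.array([[np.cos(a),np.sin(a)] for a in np.linspace(-.25,np.pi+.25,30)]) # right..down..left supports
hs=(hull@dirs.T).max(0)+.5
ydir=np.radians(float(__import__('sys').argv[1]));xd=np.array([np.sin(ydir),-np.cos(ydir)])
def res(q):
    cx=p[:2]+q[0]*xd
    P=np.array([proj(c,(cx[0]+.038*np.cos(a),cx[1]+.038*np.sin(a),z)) for z in(q[1],q[1]+.0275) for a in t])
    return (P@dirs.T).max(0)-hs
f=least_squares(res,[0,p[2]-.034],loss='soft_l1');print('offset along bar (away from robot +)',f.x[0].round(4),'tcp-origin height',(p[2]-f.x[1]).round(4),np.abs(f.fun).mean().round(2))
E
python3 capfit.py 98.6; python3 go.py .5872 .1159 .23 104.3
```

```text
tcp [ 0.5751 -0.2697  0.2346] [-1.3  0.6 -1.7]
[341 205  38  41 946]
offset along bar (away from robot +) -0.0023 tcp-origin height 0.0302 0.23
pos [ 0.5751 -0.2697  0.2346] ydir 98.61 tilt [ 1.e-04  4.e-04 -1.e+00] delta [-0.0697  0.3794  0.0047] turn -0.0993 F [-1.3  0.6 -1.7] w 0.0138 t 9.05
```

Scaled: 0.38 m / 0.8 = 0.475, 0.19 m / 0.8 = 0.2375, -0.099 rad / 3.1416 = -0.0315.

```bash
echo '[[-0.0113, 0.0588, 0, 0, 0], [-0.0225, 0.1188, 0, 0, 0], [-0.0338, 0.1775, 0, -0.0064, 0], [-0.045, 0.2375, 0, -0.0127, 0], [-0.0563, 0.2963, 0, -0.0191, 0], [-0.0675, 0.3563, 0, -0.0255, 0], [-0.0775, 0.415, 0, -0.0315, 0], [-0.0875, 0.475, 0, -0.0315, 0], [-0.0875, 0.475, 0.0375, -0.0315, 0], [-0.0875, 0.475, 0.0563, -0.0315, 0], [-0.0875, 0.475, 0.0563, -0.0315, 0], [-0.0875, 0.475, 0.0563, -0.0315, 0]]' | python3 -m jog; echo '[[0, 0, 0, 0, 0], [0, 0, 0, 0, 0]]' | python3 -m jog >/dev/null; python3 capfit.py 104.3; python3 go.py .5887 .1163 .15 104.3
python3 - <<'E'
from h import *
c=snap('scene');x,y=150,100; cv2.imwrite('pics/c6.png',np.clip(cv2.resize(c['img'][y:y+140,x:x+150,::-1],None,fx=4.2,fy=4.2,interpolation=cv2.INTER_CUBIC)*1.3,0,255).astype('uint8'))
E
```

```text
time: 10.25
ee_pos: [0.5876, 0.1147, 0.1899]
eef_rot: [-0.123, 0.992, -0.0, -0.001]
ft_force: [-0.6, -0.4, 0.1]
width: 0.0139
grip_force: 40.0
tcp [0.5881 0.1159 0.1909] [-0.3  0.3 -0.7]
[204 165  31  29 615]
offset along bar (away from robot +) 0.0005 tcp-origin height 0.0359 0.16
pos [0.5881 0.1159 0.1909] ydir 104.23 tilt [-1.4e-03  2.0e-04 -1.0e+00] delta [-0.0006  0.0003  0.0409] turn -0.0013 F [-0.3  0.3 -0.7] w 0.0136 t 10.5
```

View pics/c6.png

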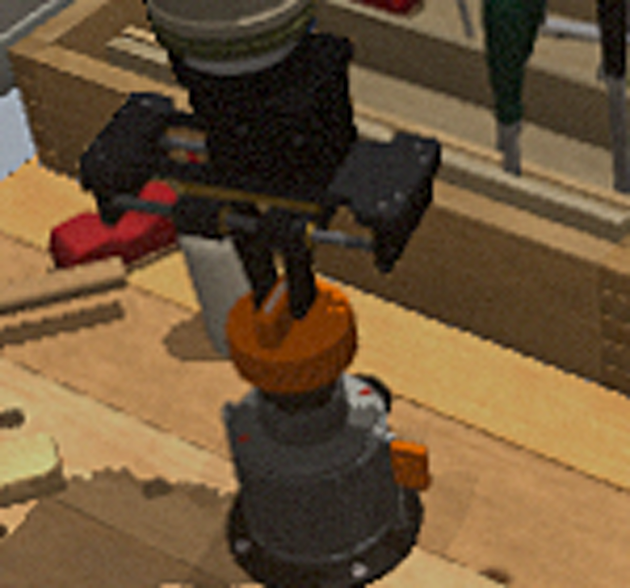

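Scaled: 0.037 m / 0.8 = 0.0463, 0.03 m / 0.8 = 0.0375.

```bash
echo '[[0, 0, 0.0188, 0, 0], [0, 0, 0.0375, 0, 0], [0, 0, 0.0463, 0, 0], [0, 0, 0.0463, 0, 0], [0, 0, 0.0463, 0, 0]]' | python3 -m jog;echo '[[0, 0, 0.0038, 0, 0], [0, 0, 0.0075, 0, 0], [0, 0, 0.0075, 0, 0]]' | python3 -m jog;echo '[[0, 0, 0.0038, 0, 0], [0, 0, 0.0038, 0, 0]]' | python3 -m jog;echo '[[0, 0, 0.0038, 0, 0], [0, 0, 0.0038, 0, 0]]' | python3 -m jog
```

```text
time: 11.05
ee_pos: [0.5875, 0.1163, 0.1528]
eef_rot: [-0.124, 0.992, -0.0, -0.0]
ft_force: [-0.4, -0.4, -1.6]
width: 0.0138
grip_force: 40.0
time: 11.35
ee_pos: [0.5875, 0.1163, 0.1469]
eef_rot: [-0.124, 0.992, 0.0, -0.0]
ft_force: [-2.1, -0.6, 0.6]
width: 0.0142
grip_force: 40.0
time: 11.55
ee_pos: [0.5875, 0.1163, 0.1441]
eef_rot: [-0.124, 0.992, 0.0, -0.0]
ft_force: [-3.5, -1.5, 2.6]
width: 0.0135
grip_force: 40.0
time: 11.75
ee_pos: [0.5876, 0.1163, 0.1412]
eef_rot: [-0.124, 0.992, 0.0, -0.0]
ft_force: [-4.8, -1.5, 4.9]
width: 0.0142
grip_force: 40.0
```

Scaled: 0.001 m / 0.8 = 0.0013, -0.0003 m / 0.8 = -0.0004.

```bash
echo '[[0.0013, -0.0004, 0, 0, 0], [0.0013, -0.0004, 0, 0, 0]]' | python3 -m jog;echo '[[0, 0, 0.0025, 0, 0], [0, 0, 0.0025, 0, 0]]' | python3 -m jog;echo '[[0, 0, 0.0025, 0, 0], [0, 0, 0.0025, 0, 0]]' | python3 -m jog; python3 go.py .5872 .1159 .138 104.3
```

```text
time: 11.95
ee_pos: [0.5873, 0.1162, 0.1415]
eef_rot: [-0.124, 0.992, 0.0, 0.001]
ft_force: [-1.2, 0.3, 4.1]
width: 0.0135
grip_force: 40.0
time: 12.15
ee_pos: [0.5874, 0.1162, 0.1396]
eef_rot: [-0.124, 0.992, 0.0, 0.001]
ft_force: [-2.1, 0.6, 6.0]
width: 0.0138
grip_force: 40.0
time: 12.35
ee_pos: [0.5874, 0.1163, 0.1391]
eef_rot: [-0.124, 0.992, 0.001, 0.001]
ft_force: [-6.8, -0.0, 18.5]
width: 0.0132
grip_force: 40.0
pos [0.5874 0.1163 0.1391] ydir 104.29 tilt [-0.0022  0.0011 -1.    ] delta [ 0.0003 -0.0003  0.0011] turn -0.0002 F [-6.8 -0.  18.5] w 0.0132 t 12.35
```

Scaled: -0.0018 m / 0.8 = -0.0023, 0.0005 m / 0.8 = 0.0006.

```bash
echo '[[0.0006, 0, -0.0023, 0, 0], [0.0006, 0, -0.0023, 0, 0]]' | python3 -m jog 50;echo '[[0, 0, 0, 0.0255, 0], [0, 0, 0, 0.0509, 0], [0, 0, 0, 0.0509, 0]]' | python3 -m jog; python3 go.py .5872 .1159 .138 59.3;python3 - <<'E'
from bench import r
print(r.read_state()['torque'])
E
```

```text
time: 12.55
ee_pos: [0.5874, 0.1162, 0.14]
eef_rot: [-0.124, 0.992, 0.0, 0.002]
ft_force: [0.3, 0.7, 7.5]
width: 0.0135
grip_force: 50.0
time: 12.85
ee_pos: [0.5873, 0.1158, 0.1397]
eef_rot: [-0.043, 0.999, 0.0, 0.001]
ft_force: [0.4, 0.5, 5.5]
width: 0.0133
grip_force: 50.0
pos [0.5873 0.1158 0.1397] ydir 94.95 tilt [-2.5e-03  4.0e-04 -1.0e+00] delta [0.0001 0.0001 0.0017] turn 0.6222 F [0.4 0.5 5.5] w 0.0133 t 12.85
[ 0.02579462  0.06911484 -0.06542878]
```

Careful with the scale: shifts go in shares of 0.8 m and turns go in shares of 180 degrees. That gives: 0.4 rad / 3.1416 = 0.1273.

```bash
echo '[[0, 0, 0, 0.0255, 0], [0, 0, 0, 0.0509, 0], [0, 0, 0, 0.0764, 0], [0, 0, 0, 0.1019, 0], [0, 0, 0, 0.1273, 0], [0, 0, 0, 0.1273, 0]]' | python3 -m jog; python3 go.py .5872 .1159 .138 59.3;echo '[[0, 0, 0, 0.0255, 0], [0, 0, 0, 0.0509, 0], [0, 0, 0, 0.0707, 0], [0, 0, 0, 0.0707, 0], [0, 0, 0, 0.0707, 0]]' | python3 -m jog; python3 go.py .5872 .1159 .138 59.3; python3 - <<'E'
from h import *
print(r.read_state()['torque'])
a=[]
for n,(x,y) in(('top',(185,180)),('scene',(185,155))):
    c=snap(n); a.append(cv2.resize(c['img'][y:y+75,x:x+70,::-1],None,fx=5.5,fy=5.5,interpolation=cv2.INTER_CUBIC))
cv2.imwrite('pics/c7.png',np.clip(np.hstack(a)*1.5,0,255).astype('uint8'))
E
```

```text
time: 13.45
ee_pos: [0.5873, 0.1158, 0.1396]
eef_rot: [0.156, 0.988, 0.0, 0.001]
ft_force: [-0.5, 0.2, 6.0]
width: 0.0135
grip_force: 50.0
pos [0.5873 0.1158 0.1396] ydir 72.03 tilt [-0.0022  0.0011 -1.    ] delta [0.0001 0.0001 0.0016] turn 0.2222 F [-0.5  0.2  6. ] w 0.0135 t 13.45
time: 13.95
ee_pos: [0.5873, 0.1157, 0.1396]
eef_rot: [0.263, 0.965, 0.001, 0.001]
ft_force: [-0.1, -0.6, 5.5]
width: 0.0141
grip_force: 50.0
pos [0.5873 0.1157 0.1396] ydir 59.46 tilt [-0.0019  0.0016 -1.    ] delta [0.0002 0.0001 0.0016] turn 0.0028 F [-0.1 -0.6  5.5] w 0.0141 t 13.95
[-0.07988995  0.04505683 -0.06752473]
```

View pics/c7.png

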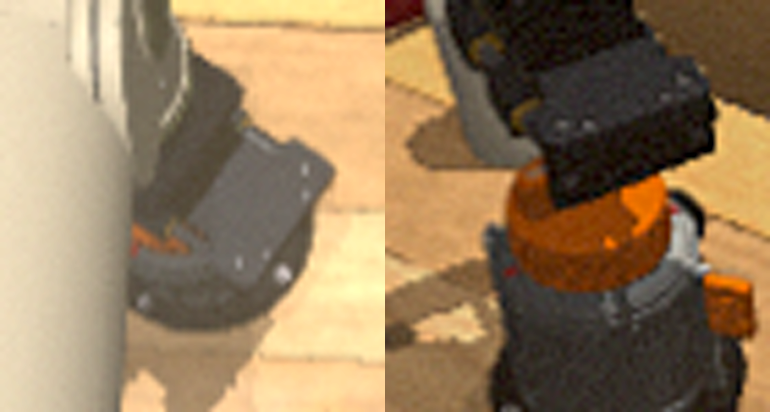

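Scaled: 0.003 rad / 3.1416 = 0.001.

```bash
echo '[[0, 0, 0, 0.001, 0], [0, 0, 0, 0.001, 0], [0, 0, 0, 0.001, 0]]' | python3 -m jog; python3 -c "
from bench import r
print(r.close_job())"
```

```text
time: 14.35
ee_pos: [0.5873, 0.1158, 0.1396]
eef_rot: [0.265, 0.964, 0.001, 0.001]
ft_force: [-0.3, 0.3, 6.2]
width: 0.0134
grip_force: 50.0
the job is handed in; nothing more can be done
None
```

The filter case is swung shut, and the cap is pressed on and turned clockwise to the half-way marks (45°, read from the gripper's turn). It is unlocked and still gripped; the job is handed in at 14.4 s, and the four bystander items were not touched.

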